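# Tip rejected housings through the reject box's one-way flap

## Robot

A 6-joint arm with a two-finger parallel gripper is mounted at the origin on a cart in front of the work surface, level with it; the furniture and walls round the work are solid. World frame = base frame: x ahead of the robot, y to its left, z up, the work surface at z = 0. Lengths are in m, angles in rad, forces in N, time in s.
With the tool pointing down it reaches from about 0.3 to 0.775 m from the base axis. Payload 14.6 kg.
Tool frame: the origin (TCP) lies between the finger pads; the fingertips stand ctrl.tip_extent ahead of it and the grasp point (between the pads) lies 3 mm ahead of it (ctrl.tip_extent is the distance from the TCP to the fingertips, in m); z points along the fingers, y is the line along which they close (so a half turn about z gives the same grasp; the last joint's range is limited). The gripper opens to 94 mm and grips with 3 to 60 N. Pads are 16 mm wide; open, the fingers measure 119 mm over their backs; the gripper's body (75 mm by 177 mm) begins 78 mm behind the grasp point.
Start: joints at [1.194, 0.3, 1.521, -0, 1.321, -0.067], TCP at [0.168, 0.524, 0.227] pointing down, gripper open.
Joint ranges: [-3.03, 3.03], [-0.79, 2.21], [0.23, 2.52], [-1.04, 4.18], [0, 3.07], [-2.55, 2.55]. Speed limits (rad/s): [2.22, 2.22, 2.57, 3.14, 3.14, 3.14].

## Interface

Orientations are given as [roll, pitch, yaw] about the fixed x, y, z axes, in that order (R = Rz(yaw) Ry(pitch) Rx(roll)).
In Python, from station import ctrl, optics, job, telemetry gives the robot as it stands (ctrl), with the cameras (optics), the job (job) and the readings (telemetry).
- The arm moves only by the shell command python3 shift.py [OPENING] [FORCE], which reads ROWS from standard input. ROWS is a JSON object with one list for each field, all of the same length, 1 to 10, a row being the entries at one place: dx, dy, dz (the shift in shares of the most that a row can go, 1 being 50 mm), rx, ry, rz (a rotation vector in a scale on which 1.0 is pi rad); each row shifts and turns the commanded pose from where the row before left it, along the tool's axes as they then stand; what a row does not reach is not made up. A row lasts 1/10 s, in which the tool goes at most 0.05 m and 0.15 rad, less where a joint would pass 70% of its speed; a pose out of reach is approached as far as the arm can. OPENING is the finger opening in m, set as the command begins (- or left out keeps the last). The fingers move at their own pace and stop on an object; FORCE is the grip in N (left out, the last holds). Time passes only in rows, so rows that do not move let the fingers close. It prints the time, the measured TCP pose, the force, the opening and the grip force at its end. No shift or turn number may pass 1 either way. Input that does not fit is refused with a message, and nothing moves.
- telemetry.get_obs(): the state, without advancing time (a new reading comes with each control period).
- optics.camera(name): name is "scene" or "top"; returns a dict with "pixels" (480x640x3 uint8, blue, green, red), "fx", "fy", "cx", "cy" (pixels), "extrinsics" (4x4, takes a point from camera to world coordinates). Camera axes: x right, y up, looking along -z (the intrinsics and any distortion apply to the point x, -y, -z); pixel columns grow to the right and rows downward; lengths in m; the calibration is good to about 2 mm. A picture is of the moment at which its call begins. There is no depth.
- job.hand_in(): hands the job in; it is judged then, once.
The state is a dict: "time_s": time; "qpos": joint angles; "joint_vel": joint speeds; "tau": joint torques, N m; "ee_pos": TCP position; "eef_rot": TCP orientation; "force": force on the tool from outside, world axes, zero at the start; "moment": the same for the moment, N m; "grip_width": finger opening in m; "grip_force": force on a finger pad.
Only numpy, scipy, OpenCV 4.12 (cv2) and the standard library are available. Lean on these libraries where they do the work, as an engineer would, in place of code of your own. Each camera call takes 0.05 s, during which the arm holds its last target. There are 200 camera calls.

## Task

The three housings in the bench scoop are rejects. Pick the scoop up by its grip, ease the reject box's one-way flap open with the scoop's front lip, tip all three housings through into the box, then draw the scoop out so that the flap falls shut and stand the empty scoop upright on the bench. Only the scoop and the housings may touch the box, never the gripper or arm, and it must not press on the box or flap with more than 20 N; leave the torque meter, tape roll and side cutters where they are.

Things in the scene. Friction and masses are not known exactly. Their poses are not given: they have to be found in the camera images.
- scoop: Loose bench scoop of bare aluminium, 0.12 kg, on the bench, pointing roughly away from the robot. Pan 115 mm long (x), 102 wide (y), sheet 3 mm thick, no front wall (+x): side walls 26 mm high over the front 75 mm, rising to 46 at the rear; rear wall 52 high. Origin: centre of the pan's underside; x points from grip to open lip. Black rubber grip bar level behind the rear wall.
- scoop_grip (a point): Where to hold the scoop: centre of the grip bar, at x = -99.5 mm, z = 46 mm in the scoop's frame. The bar is 24 mm wide (y), 28 mm high and reaches 54 mm behind and 31 mm ahead of this point along x; pinch it across y from above. The rear wall is 42 mm ahead. Held loosely the scoop sags nose down: grip with 30 N or more.
- scoop_lip (a point): Middle of the scoop's front lip, on the underside: x = +57.5 mm, z = 0 in the scoop's frame. The lip is 102 mm wide. The pan is slippery: housings begin to slide out over the lip when it is tipped nose down by about 0.23 to 0.35 rad and run out quickly from 0.6 rad.
- housing_a: Rejected moulded housing, black, open shell 40 x 63 x 16 mm, 24 g, one of three lying in the scoop. Origin: centre of its underside; 63 mm along its y.
- housing_b: Second rejected housing, the same.
- housing_c: Third rejected housing, the same, lying across the scoop behind the two others.
- reject_box: Grey sheet-steel reject box, fixed, 140 mm deep (x), 160 wide (y), 219 high; clear window in the lid, brass padlock on its left (+y) side, sticking out 15 mm. Origin: centre of its underside; x points into the box: the front panel, roughly facing the robot, is at x = -70 mm. Port in it: 124 mm wide, z = 102 (sill) to 197 mm (header). Inside: back wall at x = +67, floor at z = 7 mm.
- port_sill (a point): Middle of the port's sill, on the front panel: x = -70 mm, y = 0, z = 102.5 mm in the box's frame.
- flap (a joint): Swing of the steel flap in the port, rad: 0 shut, grows inward to a stop at 1.25; never outward. Hinge pin along the box's y at x = -64, z = 196 mm; flap 99 mm long. A light spring shuts it: 1 to 3 N at the lip. With the level lip 22 mm above the sill and 45 mm inside the front panel it is about 0.73 open, lying on the side walls' front; housings pass under it once the scoop is tipped to 0.7 rad.
- tape_roll_0: Roll of masking tape, 62 x 66 x 19 mm, loose bystander. Origin: centre of its underside.
- torque_meter: Grey handheld torque meter, 66 x 118 x 37 mm, loose bystander. Origin: centre of its underside; 118 mm along its y.
- side_cutters: Side cutters with red handles, 47 x 131 x 12 mm, loose bystander. Origin: centre of its underside.

How it is judged:
On the way, in this order (a step that is already met when the one before it is completed fails the run):
1. the scoop's lip is through the port, inside the box's front panel, and the scoop holds the flap open by at least 0.35 rad (value of joint flap above 0.35 rad and x of scoop_lip in the frame of reject_box above -0.06 m and contact force between scoop and reject_box above 0.1 N), for 0.2 s.
2. all three housings are inside the reject box, below the sill (x of housing_a in the frame of reject_box between -0.07 and 0.07 m and y of housing_a in the frame of reject_box between -0.08 and 0.08 m and z of housing_a in the frame of reject_box between 0 and 0.085 m and x of housing_b in the frame of reject_box between -0.07 and 0.07 m and y of housing_b in the frame of reject_box between -0.08 and 0.08 m and z of housing_b in the frame of reject_box between 0 and 0.085 m and x of housing_c in the frame of reject_box between -0.07 and 0.07 m and y of housing_c in the frame of reject_box between -0.08 and 0.08 m and z of housing_c in the frame of reject_box between 0 and 0.085 m), for 0.2 s.
At the end, for the whole second after the job is handed in: All three housings lie inside the reject box, below the sill; the flap hangs shut (within 0.06 rad); the scoop stands upright (within 0.1 rad) on the bench (underside within 8 mm of it), at rest, not touching the box (all of step 2 and value of joint flap below 0.06 rad and angle between scoop's own z axis and vertical below 0.1 rad and height (world z) of scoop between -0.008 and 0.008 m and linear speed of scoop below 0.02 m/s and contact force between scoop and reject_box below 0.1 N).
It fails at once if the scoop presses on the reject box or its flap with more than 20 N (contact force between scoop and reject_box above 20 N).
It fails at once if the gripper or arm touches the reject box or its flap (contact force between any of the fingers, the arm and reject_box above 0.5 N).
It fails at once if the tape roll, torque meter or side cutters are moved by more than 30 mm (distance of any of tape_roll_0, torque_meter, side_cutters from where it was at the start of the episode above 0.03 m).
It also fails if it takes over 72 s, if anything falls off the work surface, if the arm or the gripper's body presses on something with over 40 N, if the wrist force passes 120 N, or if a joint passes its speed limit or range.

## Working session

There is one attempt and no reset: what is moved stays moved. The work goes in short steps, Python scripts to look and compute and a shell command to move; the robot and the scene stay as the last step left them, time stands still between calls to the robot, and variables do not carry over. Pictures are saved under pics/ and viewed, at most 11 in all, crops included, and the job is handed in when it is done.

```bash
ls; mkdir -p pics; python3 - <<'E'
from station import ctrl, optics, job, telemetry
import cv2
for n in("scene","top"):
    c=optics.camera(n); cv2.imwrite(f"pics/{n}0.png",c["pixels"]); print(n,c["fx"],c["fy"],c["cx"],c["cy"],c["extrinsics"],[k for k in c])
print(ctrl.tip_extent); print(telemetry.get_obs())
E
```

```text
pics
shift.py
station.py
scene 493.11456547457897 493.11456547457897 314.07743542964874 247.64547724295224 [[ 0.6435315   0.27713161 -0.71348811 -0.17143117]
 [-0.76499217  0.2640187  -0.58743605 -0.66553302]
 [ 0.0255771   0.92384641  0.38190786  0.53617218]
 [ 0.          0.          0.          1.        ]] ['pixels', 'fx', 'fy', 'cx', 'cy', 'extrinsics']
top 488.0079130337458 488.0079130337458 322.0820553735552 239.61572096965818 [[-0.0087727   0.99763312 -0.06819964  0.47977929]
 [-0.99934575 -0.01114    -0.03440896 -0.07551638]
 [-0.03508726  0.06785317  0.99707815  1.00834648]
 [ 0.          0.          0.          1.        ]] ['pixels', 'fx', 'fy', 'cx', 'cy', 'extrinsics']
0.022
{'time_s': 0.1, 'qpos': array([ 1.19438928e+00,  3.00401661e-01,  1.52153006e+00,  9.76063098e-06,
        1.32068876e+00, -6.65903863e-02]), 'joint_vel': array([ 0.00102213, -0.00169208,  0.0004996 , -0.00080867,  0.00083703,
        0.00112727]), 'tau': array([ 2.04378237e-03, -5.32640219e+01, -3.53283691e+01,  7.09781866e-02,
        2.34365434e-02, -7.67713641e-05]), 'ee_pos': array([0.16760259, 0.52361542, 0.22694599]), 'eef_rot': array([-3.14056774e+00, -7.78257214e-05,  2.83177354e+00]), 'force': array([ 0.38411701,  0.11569327, -0.08505955]), 'moment': array([-0.02670215,  0.01425771,  0.01082554]), 'grip_force': 0.0, 'grip_width': 0.09415919574590122}
```

View pics/scene0.png

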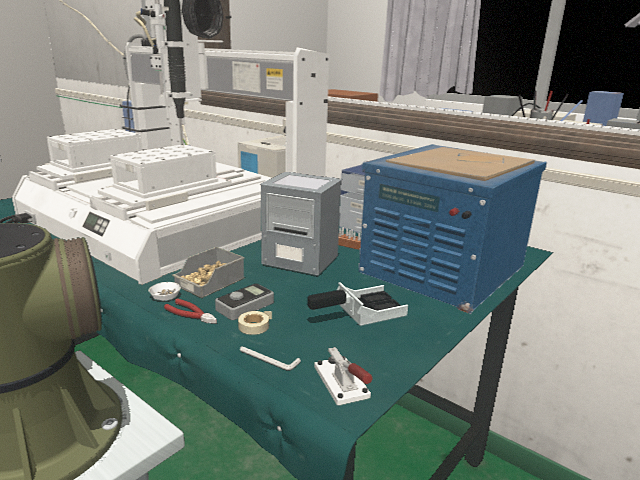

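View pics/top0.png

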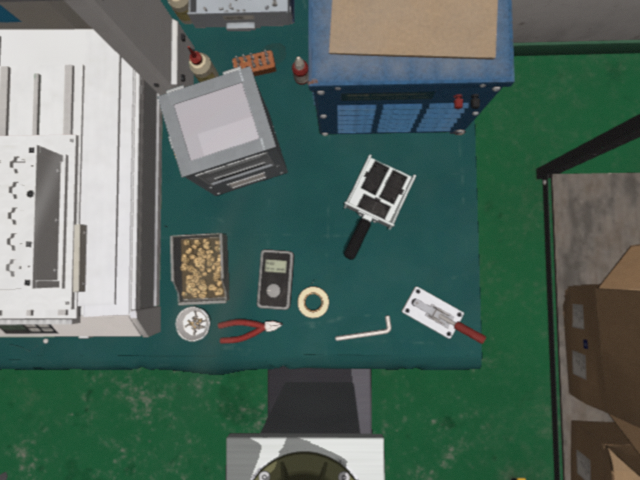

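The scene view shows the grey box at about (300,225) and the scoop at (365,300). In the top view the box lid is at (225,130), the scoop at (380,190) with its grip bar at (357,238). The torque meter (275,280), tape (314,302) and cutters (250,328) are nearer the robot. I'll enlarge for corner pixels.

```bash
python3 - <<'E'
import cv2,numpy as np
t=cv2.imread("pics/top0.png"); s=cv2.imread("pics/scene0.png")
a=cv2.resize(t[145:265,335:425],None,fx=5,fy=5,interpolation=cv2.INTER_CUBIC)
b=cv2.resize(t[60:200,155:295],None,fx=4,fy=4,interpolation=cv2.INTER_CUBIC)[:600]
im=np.zeros((600,800,3),np.uint8); im[:,:400]=cv2.resize(a,(450,600))[:,25:425]; 
im=np.zeros((600,800,3),np.uint8)
im[:480,:360]=cv2.resize(t[145:265,335:425],None,fx=4,fy=4,interpolation=cv2.INTER_CUBIC)
im[:420,380:800]=cv2.resize(t[60:200,155:295],None,fx=3,fy=3,interpolation=cv2.INTER_CUBIC)
cv2.imwrite("pics/crop0.png",im)
im=cv2.resize(s[165:335,250:450],(800,600)[:1]+(680,),interpolation=cv2.INTER_CUBIC)[:600]
im=cv2.resize(s[165:335,250:420],(600,600),interpolation=cv2.INTER_CUBIC)
cv2.imwrite("pics/crop1.png",im)
E
```

```text
(no output)
```

View pics/crop0.png

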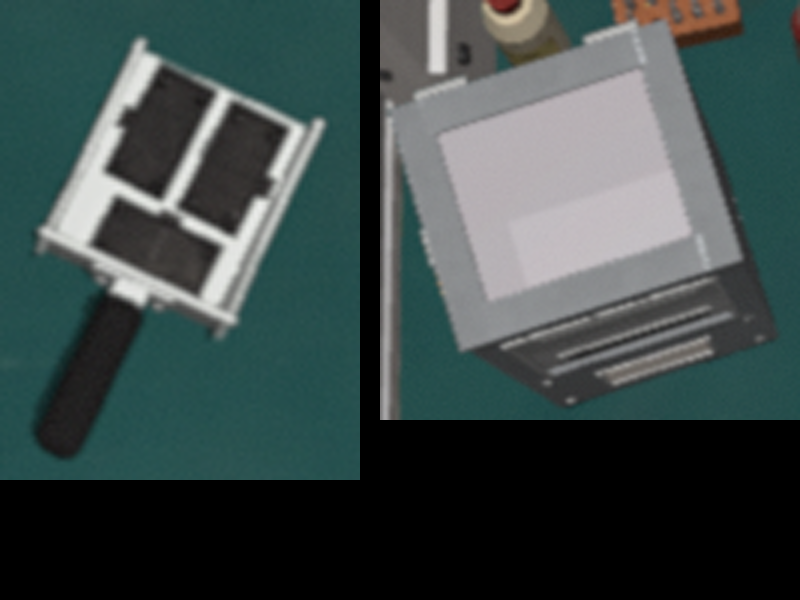

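View pics/crop1.png

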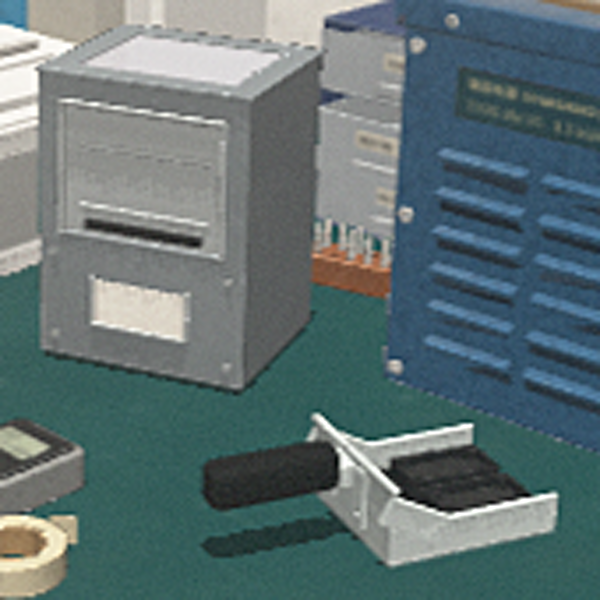

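In crop 0 (4x scoop, 3x box): scoop wall tops (140,42),(320,122), rear-wall ends (40,235),(235,322), grip end (58,440). Lid corners (462,350),(743,260),(398,100),(668,22), front base corners (568,407),(778,338). Crop 1 shows the front panel with its flap shut and the three housings in the scoop.

```bash
cat > h.py <<'E'
import numpy as np
from scipy.spatial.transform import Rotation as R
CAM={"scene":(493.1146,314.0774,247.6455,np.array([[0.6435315,0.27713161,-0.71348811,-0.17143117],[-0.76499217,0.2640187,-0.58743605,-0.66553302],[0.0255771,0.92384641,0.38190786,0.53617218]])),
"top":(488.0079,322.0821,239.6157,np.array([[-0.0087727,0.99763312,-0.06819964,0.47977929],[-0.99934575,-0.01114,-0.03440896,-0.07551638],[-0.03508726,0.06785317,0.99707815,1.00834648]]))}
def ray(cam,u,v,z):
    f,cx,cy,E=CAM[cam]; d=E[:,:3]@np.array([(u-cx)/f,-(v-cy)/f,-1]); o=E[:,3]
    return o+d*(z-o[2])/d[2]
def proj(cam,p):
    f,cx,cy,E=CAM[cam]; q=E[:,:3].T@(np.asarray(p)-E[:,3]); return np.array([cx+f*q[0]/-q[2],cy-f*q[1]/-q[2]])
E
python3 - <<'E'
from h import *
np.set_printoptions(precision=4,suppress=True)
A=lambda X,Y,z:ray("top",335+(X+.5)/4-.5,145+(Y+.5)/4-.5,z)
B=lambda X,Y,z:ray("top",155+(X-380+.5)/3-.5,60+(Y+.5)/3-.5,z)
k=170/600
C=lambda X,Y,z:ray("scene",250+(X+.5)*k-.5,165+(Y+.5)*k-.5,z)
P=dict(FL=B(462,350,.219),FR=B(743,260,.219),BL=B(398,100,.219),BR=B(668,22,.219),bFL=B(568,407,0),bFR=B(778,338,0),
 sFL=C(40,70,.219),sFR=C(248,97,.219),sbFL=C(40,352,0),sbFR=C(243,388,0))
for n,p in P.items():print(n,p)
d=lambda a,b:(np.linalg.norm(P[a]-P[b]),np.arctan2(*(P[a]-P[b])[1::-1]))
for a,b in (("FL","FR"),("BL","BR"),("BL","FL"),("BR","FR"),("bFL","bFR"),("sFL","sFR"),("sbFL","sbFR")):print(a,b,d(a,b))
S=dict(lipL=A(140,42,.026),lipR=A(320,122,.026),rL=A(40,235,.046),rR=A(235,322,.046),gend=A(58,440,.05),gfront=A(127,300,.05),
 slipRb=C(553,530,0),srR=C(390,565,0))
for n,p in S.items():print(n,p)
m=(S["lipL"]+S["lipR"])/2;r=(S["rL"]+S["rR"])/2
print("mid",m,r,np.linalg.norm((m-r)[:2]),np.arctan2(*(m-r)[1::-1]),"perp",np.arctan2(*(S["lipL"]-S["lipR"])[1::-1])-np.pi/2,np.linalg.norm(S["lipL"]-S["lipR"]))
e=S["gend"];print(np.arctan2(*(m-e)[1::-1]),np.linalg.norm((m-e)[:2]))
E
cat >> h.py <<'E'
def fit2(loc,wld):
    """closed-form planar rigid fit: world = Rz(yaw) loc + t"""
    l=np.array(loc,float);w=np.array(wld)[:,:2];lc=l-l.mean(0);wc=w-w.mean(0)
    yaw=np.arctan2((lc[:,0]*wc[:,1]-lc[:,1]*wc[:,0]).sum(),(lc*wc).sum())
    M=np.array([[np.cos(yaw),-np.sin(yaw)],[np.sin(yaw),np.cos(yaw)]]);t=w.mean(0)-M@l.mean(0)
    return t,yaw,(l@M.T+t-w)
def rows(p,rpy,n,cur=None):
    """equal tool-frame rows from the current (or given) pose to pose p,rpy"""
    if cur is None:
        from station import ctrl, optics, job, telemetry; o=telemetry.get_obs(); cur=(o["ee_pos"],o["eef_rot"])
    R0=R.from_euler("xyz",cur[1]);R1=R.from_euler("xyz",rpy)
    rv=(R0.inv()*R1).as_rotvec()/n; t=R0.inv().apply(np.asarray(p)-cur[0])
    S=sum(R.from_rotvec(rv*k).as_matrix() for k in range(n))
    print(n,"x",np.round(np.r_[np.linalg.solve(S,t),rv],5).tolist())
E
python3 - <<'E'
from h import *
A=lambda X,Y,z:ray("top",335+(X+.5)/4-.5,145+(Y+.5)/4-.5,z)
B=lambda X,Y,z:ray("top",155+(X-380+.5)/3-.5,60+(Y+.5)/3-.5,z)
k=170/600
C=lambda X,Y,z:ray("scene",250+(X+.5)*k-.5,165+(Y+.5)*k-.5,z)
np.set_printoptions(precision=4,suppress=True)
loc=[(-.07,.08),(-.07,-.08),(.07,.08),(.07,-.08),(-.07,.08),(-.07,-.08)]
w=[B(462,350,.219),B(743,260,.219),B(398,100,.219),B(668,22,.219),B(568,407,0),B(778,338,0)]
print("box top",*fit2(loc,w))
w+=[C(40,70,.219),C(248,97,.219),C(40,352,0),C(243,388,0)];loc+=loc[:2]*2
t,y,r=fit2(loc,w);print("box all",t,y,r)
loc=[(.0575,.051),(.0575,-.051),(-.0575,.051),(-.0575,-.051),(.0575,-.051),(-.0575,-.051)]
w=[A(140,42,.026),A(320,122,.026),A(40,235,.049),A(235,322,.049),C(553,530,0),C(390,565,0)]
t,y,r=fit2(loc,w);print("scoop",t,y,r); c,s=np.cos(y),np.sin(y)
print("grip",t+np.array([c,s])*-.0995)
g=t+np.array([c,s])*-.0995
rows([*g,.16],[np.pi,0,y+np.pi],17,cur=(np.array([.1676,.5236,.327]),[np.pi,0,2.8318]))
E
```

```text
box top [0.7345 0.1246] 0.2856807033798577 [[ 0.0036 -0.001 ]
 [ 0.0011  0.0011]
 [-0.0039  0.0008]
 [ 0.     -0.001 ]
 [ 0.0003  0.0029]
 [-0.0011 -0.0029]]
box all [0.7349 0.1257] 0.3005543539821657 [[ 0.0031 -0.0011]
 [ 0.0029  0.0016]
 [-0.005   0.0026]
 [ 0.0012  0.0014]
 [-0.0001  0.0027]
 [ 0.0007 -0.0024]
 [ 0.0063  0.0089]
 [ 0.0036 -0.0007]
 [-0.0024 -0.0048]
 [-0.0105 -0.0084]]
scoop [ 0.6467 -0.1598] -0.44529163893973633 [[ 0.0023  0.0015]
 [ 0.001  -0.0004]
 [ 0.     -0.0013]
 [ 0.0005  0.0019]
 [-0.0006 -0.0004]
 [-0.0031 -0.0013]]
grip [ 0.5569 -0.1169]
17 x [-0.0351, -0.02674, 0.00982, 0.0, -0.0, 0.00797]
```

Units first: shifts go in shares of 50 mm and turns go in shares of pi rad. So -0.0351 m is -0.702, -0.034 m is -0.68, 0.008 rad / 3.1416 = 0.0025.

```bash
echo '{"dx": [0,0,0,-0.702,-0.702,-0.702,-0.702,-0.702,-0.702,-0.702],"dy": [0,0,0,-0.534,-0.534,-0.534,-0.534,-0.534,-0.534,-0.534],"dz": [-0.66,-0.66,-0.68,0,0,0,0,0,0,0],"rx": [0,0,0,0,0,0,0,0,0,0],"ry": [0,0,0,0,0,0,0,0,0,0],"rz": [0,0,0,0.0025,0.0025,0.0025,0.0025,0.0025,0.0025,0.0025]}' | python3 shift.py 0.094 45
echo '{"dx": [-0.702,-0.702,-0.702,-0.702,-0.702,-0.702,-0.702,-0.702,-0.702,-0.702],"dy": [-0.534,-0.534,-0.534,-0.534,-0.534,-0.534,-0.534,-0.534,-0.534,-0.534],"dz": [0.2,0.2,0.2,0.3,0.3,0.3,0.3,0.3,0.3,0.3],"rx": [0,0,0,0,0,0,0,0,0,0],"ry": [0,0,0,0,0,0,0,0,0,0],"rz": [0.0025,0.0025,0.0025,0.0025,0.0025,0.0025,0.0025,0.0025,0.0025,0.0025]}' | python3 shift.py
echo '{"dx": [0,0,0],"dy": [0,0,0],"dz": [0.32,0.32,0],"rx": [0,0,0],"ry": [0,0,0],"rz": [0,0,0]}' | python3 shift.py
python3 -c "
from h import *
rows([.5569,-.1169,.049],[np.pi,0,np.pi-.4453],8)"
```

```text
time_s: 1.1
ee_pos: [0.3391, 0.2651, 0.3273]
eef_rot: [-3.141, -0.0, 2.776]
force: [0.7, 0.7, 0.7]
grip_width: 0.0939
grip_force: 0.0
time_s: 2.1
ee_pos: [0.5576, -0.1179, 0.1915]
eef_rot: [-3.142, -0.001, 2.695]
force: [-0.1, 0.6, 0.1]
grip_width: 0.0938
grip_force: 0.0
time_s: 2.4
ee_pos: [0.5561, -0.1162, 0.158]
eef_rot: [-3.141, -0.004, 2.695]
force: [-0.3, -0.4, 0.2]
grip_width: 0.094
grip_force: 0.0
8 x [-0.00016, -4e-05, 0.01363, -9e-05, -0.00054, -0.00013]
```

In the tool's units: 0.015 m is 0.3, 0.01 m is 0.2.

```bash
echo '{"dx": [0,0,0,0,0,0,0,0,0,0],"dy": [0,0,0,0,0,0,0,0,0,0],"dz": [0.3,0.3,0.3,0.3,0.3,0.3,0.2,0.18,0,0],"rx": [0,0,0,0,0,0,0,0,0,0],"ry": [0,0,0,0,0,0,0,0,0,0],"rz": [0,0,0,0,0,0,0,0,0,0]}' | python3 shift.py
python3 -c "
from station import ctrl, optics, job, telemetry; import cv2
for n in('top','scene'):cv2.imwrite(f'pics/{n}1.png',optics.camera(n)['pixels'])
a=cv2.imread('pics/top1.png')[140:290,320:420];b=cv2.imread('pics/scene1.png')[220:370,280:430]
import numpy as np
cv2.imwrite('pics/g1.png',cv2.resize(np.hstack([a,b]),None,fx=3,fy=3,interpolation=2))"
```

```text
time_s: 3.4
ee_pos: [0.5573, -0.1162, 0.0517]
eef_rot: [3.142, 0.0, 2.696]
force: [-0.3, -0.4, -0.5]
grip_width: 0.0944
grip_force: 0.0
```

View pics/g1.png

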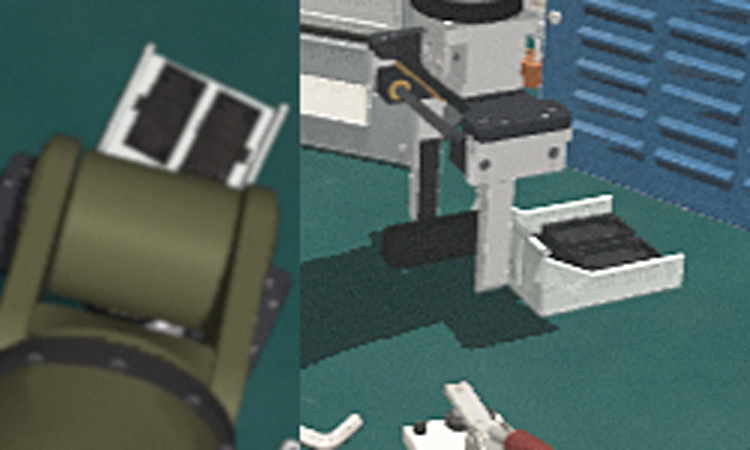

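The fingers straddle the black bar (scene crop (430,200) and (490,230)), clear of the rear wall. I'll close and lift 50 mm.

In the tool's units: 0.002 m is 0.04.

```bash
echo '{"dx": [0,0,0,0,0,0,0,0,0,0],"dy": [0,0,0,0,0,0,0,0,0,0],"dz": [0.04,0,0,0,0,0,0,0,0,0],"rx": [0,0,0,0,0,0,0,0,0,0],"ry": [0,0,0,0,0,0,0,0,0,0],"rz": [0,0,0,0,0,0,0,0,0,0]}' | python3 shift.py 0.0 55
echo '{"dx": [0,0,0,0,0,0,0,0,0,0],"dy": [0,0,0,0,0,0,0,0,0,0],"dz": [0,0,-0.06,-0.12,-0.16,-0.16,-0.16,-0.16,-0.12,-0.06],"rx": [0,0,0,0,0,0,0,0,0,0],"ry": [0,0,0,0,0,0,0,0,0,0],"rz": [0,0,0,0,0,0,0,0,0,0]}' | python3 shift.py
echo '{"dx": [0,0],"dy": [0,0],"dz": [0,0],"rx": [0,0],"ry": [0,0],"rz": [0,0]}' | python3 shift.py
python3 -c "
from station import ctrl, optics, job, telemetry; import cv2
for n in('top','scene'):cv2.imwrite(f'pics/{n}2.png',optics.camera(n)['pixels'])
a=cv2.imread('pics/top2.png')[140:290,320:420];b=cv2.imread('pics/scene2.png')[220:370,280:430]
import numpy as np
cv2.imwrite('pics/g2.png',cv2.resize(np.hstack([a,b]),None,fx=3,fy=3,interpolation=2))"
```

```text
time_s: 4.5
ee_pos: [0.5571, -0.1161, 0.0494]
eef_rot: [-3.142, 0.0, 2.696]
force: [0.0, -0.1, 0.2]
grip_width: 0.0231
grip_force: 55.0
time_s: 5.5
ee_pos: [0.5573, -0.1162, 0.1003]
eef_rot: [3.141, 0.001, 2.696]
force: [0.6, -0.0, -1.4]
grip_width: 0.0235
grip_force: 55.0
time_s: 5.7
ee_pos: [0.557, -0.1161, 0.0992]
eef_rot: [-3.142, -0.0, 2.696]
force: [0.5, 0.9, -1.6]
grip_width: 0.0236
grip_force: 55.0
```

View pics/g2.png

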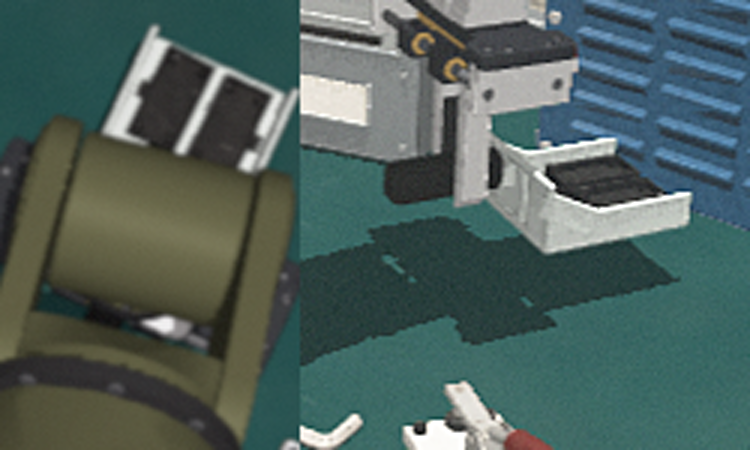

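Scoop is held and looks level. Wall tips are at top-crop (152,28),(293,90), near lip corner at scene crop (690,193)/(688,225). I'll check height and lip offset.

```bash
python3 - <<'E'
from h import *
np.set_printoptions(precision=4,suppress=True)
T=lambda X,Y,z:ray("top",320+(X+.5)/3-.5,140+(Y+.5)/3-.5,z)
S=lambda X,Y,z:ray("scene",280+(X-299.5)/3-.5,220+(Y+.5)/3-.5,z)
for z in(.066,.071,.076,.081): print(z,T(152,28,z),T(293,90,z),S(690,193,z))
print(S(688,225,.05))
y=-.4453;tc=np.array([.557,-.1161]);c,s=np.cos(y),np.sin(y)
for p in(T(152,28,.076),T(293,90,.076),S(690,193,.076),S(688,225,.05)):
    d=p[:2]-tc;print(d[0]*c+d[1]*s,-d[0]*s+d[1]*c)
E
```

```text
0.066 [ 0.7207 -0.1389  0.066 ] [ 0.6783 -0.2293  0.066 ] [ 0.6925 -0.2222  0.066 ]
0.071 [ 0.7194 -0.1386  0.071 ] [ 0.6773 -0.2285  0.071 ] [ 0.6833 -0.2269  0.071 ]
0.076 [ 0.7181 -0.1382  0.076 ] [ 0.6762 -0.2277  0.076 ] [ 0.6741 -0.2316  0.076 ]
0.081 [ 0.7169 -0.1379  0.081 ] [ 0.6752 -0.2269  0.081 ] [ 0.665  -0.2363  0.081 ]
[ 0.6763 -0.2317  0.05  ]
0.1549657737000069 0.04942362949524791
0.1556578022495121 -0.04933062489461752
0.15546929492964617 -0.05378277629537732
0.15745171173264982 -0.05295265575181941
```

```bash
python3 - <<'E'
from h import *
import cv2
np.set_printoptions(precision=4,suppress=True)
im=cv2.imread("pics/top0.png")
hsv=cv2.cvtColor(im,cv2.COLOR_BGR2HSV); 
m=((hsv[...,1]<60)&(hsv[...,2]>105)).astype(np.uint8)*255
k=np.zeros_like(m);k[60:185,150:290]=255;m&=k
m=cv2.morphologyEx(m,cv2.MORPH_OPEN,np.ones((7,7)))
cs,_=cv2.findContours(m,cv2.RETR_EXTERNAL,cv2.CHAIN_APPROX_NONE);c=max(cs,key=cv2.contourArea)[:,0].astype(float)
W=np.array([ray("top",u,v,.219)[:2] for u,v in c])
r=cv2.minAreaRect((W*1000).astype(np.float32));print(r)
# line fits per side of the lid in the approximate box frame
t=np.array([.7345,.1246]);y=.286
M=np.array([[np.cos(y),-np.sin(y)],[np.sin(y),np.cos(y)]]);L=(W-t)@M
for ax,sg,h in((0,-1,.07),(0,1,.07),(1,1,.08),(1,-1,.08)):
    o=1-ax;s=(abs(L[:,ax]*sg-h)<.008)&(abs(L[:,o])<(.06 if o==1 else .05))
    p=np.polyfit(L[s,o],L[s,ax],1);print("side",ax,sg,s.sum(),p, np.std(L[s,ax]-np.polyval(p,L[s,o])))
# scene: rays to front-panel plane, box coords
kk=170/600
f,cx,cy,E=CAM["scene"]
for yw,tt in((.286,(.7345,.1246)),(.30,(.735,.1255))):
  for X,Y in((40,70),(248,97),(40,352),(243,388),(58,100),(225,122),(60,235),(222,258)):
    u,v=250+(X+.5)*kk-.5,165+(Y+.5)*kk-.5
    d=E[:,:3]@np.array([(u-cx)/f,-(v-cy)/f,-1]);Rz=R.from_euler("z",yw)
    o=Rz.inv().apply(E[:,3]-np.array([*tt,0]));d=Rz.inv().apply(d);print((o+d*(-.07-o[0])/d[0])[1:],end=" ")
  print()
E
```

```text
((735.2022705078125, 131.83853149414062), (149.79498291015625, 173.31539916992188), 16.98826789855957)
side 0 -1 69 [-0.0148 -0.0711] 0.0004668077867062501
side 0 1 71 [-0.0181  0.0732] 0.0025963337271823783
side 1 1 55 [0.0116 0.0846] 0.0009689394534920009
side 1 -1 56 [ 0.0145 -0.0789] 0.00044835437085035746
[0.0783 0.2162] [-0.0778  0.2186] [0.0821 0.0017] [-0.0809  0.0074] [0.0644 0.1967] [-0.0618  0.1992] [0.0641 0.097 ] [-0.0622  0.1021] 
[0.0783 0.2163] [-0.0768  0.218 ] [0.0821 0.0019] [-0.0799  0.0064] [0.0646 0.1967] [-0.0609  0.1986] [0.0643 0.0971] [-0.0613  0.1015]
```

```bash
python3 - <<'E'
from h import *
rows([.461,.041,.174],[np.pi,0,2.696],18)
rows([.461,.041,.174],[np.pi,0,.3+np.pi],15,cur=(np.array([.461,.041,.174]),[np.pi,0,2.696]))
E
```

```text
18 x [0.00857, 0.00558, -0.00416, -1e-05, -3e-05, -1e-05]
15 x [0.0, 0.0, 0.0, -0.0, 0.0, -0.04971]
```

In the tool's units: 0.0086 m is 0.172, 0.006 m is 0.12.

```bash
echo '{"dx": [0.06,0.12,0.172,0.172,0.172,0.172,0.172,0.172,0.172,0.172],"dy": [0.04,0.08,0.112,0.112,0.112,0.112,0.112,0.112,0.112,0.112],"dz": [-0.084,-0.084,-0.084,-0.084,-0.084,-0.084,-0.084,-0.084,-0.084,-0.084],"rx": [0,0,0,0,0,0,0,0,0,0],"ry": [0,0,0,0,0,0,0,0,0,0],"rz": [0,0,0,0,0,0,0,0,0,0]}' | python3 shift.py
echo '{"dx": [0.172,0.172,0.172,0.172,0.172,0.172,0.172,0.172,0.12,0.06],"dy": [0.112,0.112,0.112,0.112,0.112,0.112,0.112,0.112,0.08,0.04],"dz": [-0.084,-0.084,-0.084,-0.084,-0.084,-0.084,-0.084,-0.084,0,0],"rx": [0,0,0,0,0,0,0,0,0,0],"ry": [0,0,0,0,0,0,0,0,0,0],"rz": [0,0,0,0,0,0,0,0,0,0]}' | python3 shift.py
echo '{"dx": [0,0,0,0,0,0,0,0,0,0],"dy": [0,0,0,0,0,0,0,0,0,0],"dz": [0,0,0,0,0,0,0,0,0,0],"rx": [0,0,0,0,0,0,0,0,0,0],"ry": [0,0,0,0,0,0,0,0,0,0],"rz": [-0.0064,-0.0127,-0.0159,-0.0159,-0.0159,-0.0159,-0.0159,-0.0159,-0.0159,-0.0159]}' | python3 shift.py
echo '{"dx": [0,0,0,0,0,0,0,0,0],"dy": [0,0,0,0,0,0,0,0,0],"dz": [0,0,0,0,0,0,0,0,0],"rx": [0,0,0,0,0,0,0,0,0],"ry": [0,0,0,0,0,0,0,0,0],"rz": [-0.0159,-0.0159,-0.0159,-0.0159,-0.0159,-0.008,-0.0032,0,0]}' | python3 shift.py
python3 - <<'E'
from h import *
from station import ctrl, optics, job, telemetry; import cv2
for n in('top','scene'):cv2.imwrite(f'pics/{n}3.png',optics.camera(n)['pixels'])
a=cv2.imread('pics/top3.png')[90:290,160:360];b=cv2.imread('pics/scene3.png')[150:350,220:420]
cv2.imwrite('pics/g3.png',cv2.resize(np.hstack([a,b]),None,fx=2,fy=2,interpolation=2))
rows([.461,.041,.174],[np.pi,0,.3+np.pi],1)
E
```

```text
time_s: 6.8
ee_pos: [0.5084, -0.036, 0.1418]
eef_rot: [3.142, 0.0, 2.696]
force: [0.9, 0.3, -1.2]
grip_width: 0.0235
grip_force: 55.0
time_s: 7.8
ee_pos: [0.4602, 0.0433, 0.1751]
eef_rot: [3.141, 0.0, 2.696]
force: [0.2, -0.9, -1.8]
grip_width: 0.0239
grip_force: 55.0
time_s: 8.8
ee_pos: [0.4606, 0.0423, 0.1748]
eef_rot: [-3.141, -0.0, -3.125]
force: [0.4, -0.8, -1.7]
grip_width: 0.0237
grip_force: 55.0
time_s: 9.7
ee_pos: [0.4605, 0.0426, 0.175]
eef_rot: [-3.142, -0.0, -2.843]
force: [0.4, -0.3, -1.8]
grip_width: 0.0233
grip_force: 55.0
1 x [5e-05, -0.00164, 0.00104, -7e-05, -0.0, -0.00122]
```

View pics/g3.png

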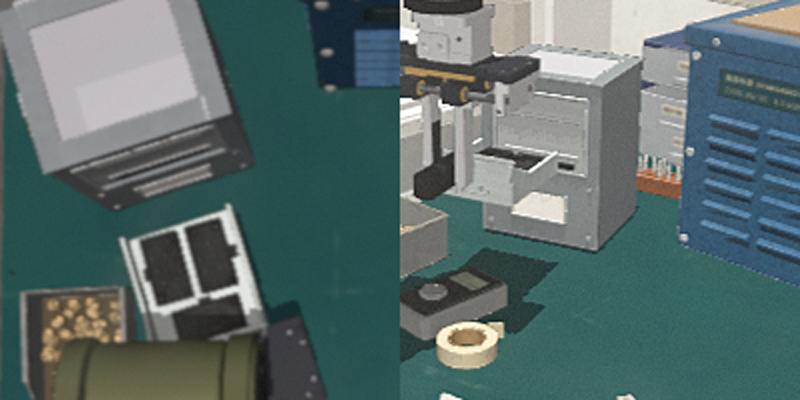

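The scoop faces the port with all three housings in it. Its wall tips in the left crop are at (124,238) and (229,206). I'll check those in the box frame.

```bash
python3 - <<'E'
from h import *
Rz=R.from_euler("z",.3);t=np.array([.7342,.1255,0])
for X,Y in((124,238),(229,206)):
    print(Rz.inv().apply(ray("top",160+(X+.5)/2-.5,90+(Y+.5)/2-.5,.1515)-t))
print("tcp",Rz.inv().apply(np.array([.4605,.0426,.175])-t))
# project port side edges at z=.1515 and predicted wall tips
for p in((-.07,.062,.197),(-.07,-.062,.197),(-.07,.062,.102),(-.07,-.062,.102)):
    u=proj("top",Rz.apply(p)+t);print(np.round((u-[160,90])*2,0))
E
```

```text
[-0.13046593  0.04759216  0.1515    ]
[-0.13206671 -0.05027034  0.1515    ]
tcp [-0.28597422  0.00168649  0.175     ]
[ 74. 168.]
[213. 123.]
[103. 189.]
[228. 148.]
```

In the tool's units: -0.008 m is -0.16, -0.004 m is -0.08, -0.01 rad / 3.1416 = -0.0032.

```bash
echo '{"dx": [0,-0.08,-0.16,-0.16,-0.16,-0.16,-0.12,-0.08,-0.08,-0.06],"dy": [0,0,0,0,0,0,0,0,0,0],"dz": [0,0,0,0,0,0,0,0,0,0],"rx": [0,0,0,0,0,0,0,0,0,0],"ry": [0,0,0,0,0,0,0,0,0,0],"rz": [-0.0032,0,0,0,0,0,0,0,0,0]}' | python3 shift.py
echo '{"dx": [-0.06,-0.06,-0.06,-0.06,-0.06,-0.06,-0.06],"dy": [0,0,0,0,0,0,0],"dz": [0,0,0,0,0,0,0],"rx": [0,0,0,0,0,0,0],"ry": [0,0,0,0,0,0,0],"rz": [0,0,0,0,0,0,0]}' | python3 shift.py
```

```text
time_s: 10.8
ee_pos: [0.5113, 0.0588, 0.175]
eef_rot: [3.142, -0.0, -2.832]
force: [0.2, -0.3, -0.3]
grip_width: 0.0239
grip_force: 55.0
time_s: 11.5
ee_pos: [0.5312, 0.0652, 0.175]
eef_rot: [-3.142, -0.0, -2.832]
force: [-1.9, -1.0, -1.9]
grip_width: 0.0233
grip_force: 55.0
```

In the tool's units: -0.004 m is -0.08, -0.003 m is -0.06.

```bash
echo '{"dx": [-0.06,-0.06,-0.06,-0.08],"dy": [0,0,0,0],"dz": [0,0,0,0],"rx": [0,0,0,0],"ry": [0,0,0,0],"rz": [0,0,0,0]}' | python3 shift.py
echo '{"dx": [-0.08,-0.08,-0.08,-0.08,-0.06,0,0],"dy": [0,0,0,0,0,0,0],"dz": [0,0,0,0,0,0,0],"rx": [0,0,0,0,0,0,0],"ry": [0,0,0,0,0,0,0],"rz": [0,0,0,0,0,0,0]}' | python3 shift.py
python3 - <<'E'
from h import *
from station import ctrl, optics, job, telemetry; import cv2
b=[optics.camera(n)['pixels'] for n in('top','scene')]
cv2.imwrite('pics/g4.png',cv2.resize(np.hstack([b[0][60:260,160:360],b[1][150:350,220:420]]),None,fx=2,fy=2,interpolation=2))
Rz=R.from_euler("z",.3);t=np.array([.7342,.1255,0]);print(Rz.inv().apply(telemetry.get_obs()["ee_pos"]-t))
E
```

```text
time_s: 11.9
ee_pos: [0.5435, 0.0691, 0.175]
eef_rot: [3.142, -0.0, -2.832]
force: [-2.0, -0.8, -1.8]
grip_width: 0.0236
grip_force: 55.0
time_s: 12.6
ee_pos: [0.5614, 0.0749, 0.175]
eef_rot: [3.141, -0.0, -2.832]
force: [-1.3, 0.2, -3.2]
grip_width: 0.0235
grip_force: 55.0
[-0.18003954  0.00272735  0.17504996]
```

View pics/g4.png

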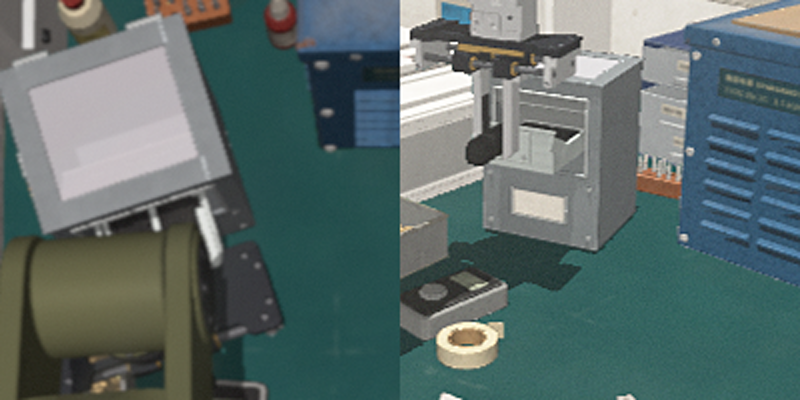

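Flap is lifted and rests on the scoop. Lip is about 46 mm inside with small forces. Next I'll work out the tipping motion.

```bash
cat > tip.py <<'E'
from h import *
BZ=R.from_euler("z",.3);BT=np.array([.7342,.1255,0])
def scoop2tcp(lx,lz,th,yb,yaw):   # lip x,z in box frame, nose-down angle -> TCP pose
    q=R.from_euler("z",yaw)*R.from_euler("y",th)
    lip=BZ.apply([lx,yb,0])+BT; lip[2]=lz
    return lip+q.apply([-.156,0,.0495]),(q*R.from_euler("xyz",[np.pi,0,np.pi])).as_euler("xyz")
def state():
    from station import ctrl, optics, job, telemetry
    o=telemetry.get_obs();q=R.from_euler("xyz",o["eef_rot"])*R.from_euler("xyz",[np.pi,0,np.pi]).inv()
    lip=BZ.inv().apply(o["ee_pos"]-q.apply([-.156,0,.0495])-BT)
    return lip,q.as_euler("ZYX"),o
def clear(lip,th):  # underside height over sill at panel faces; wall-top knee points
    u=[lip[2]+(lip[0]-x)*np.tan(th)-.1025 for x in(-.07,-.067)]
    k=[(lip[0]+a*np.cos(th)+b*np.sin(th),lip[2]-a*np.sin(th)+b*np.cos(th)) for a,b in((-.075,.026),(-.095,.046))]
    return np.round(np.r_[min(u),np.ravel(k)],4)
E
python3 - <<'E'
from tip import *
lip,e,o=state();print(lip,e,o["qpos"],o["force"])
yb=0
p,r=scoop2tcp(-.035,.082,.75,lip[1],e[0]);n=15;rows(p,r,n)
R0=R.from_euler("xyz",o["eef_rot"]);rv=(R0.inv()*R.from_euler("xyz",r)).as_rotvec()/n
S=sum(R.from_rotvec(rv*k).as_matrix() for k in range(n));d=np.linalg.solve(S,R0.inv().apply(p-o["ee_pos"]))
P,Q=o["ee_pos"].copy(),R0
for i in range(n):
    P=P+Q.apply(d);Q=Q*R.from_rotvec(rv)
    q=Q*R.from_euler("xyz",[np.pi,0,np.pi]).inv();l=BZ.inv().apply(P-q.apply([-.156,0,.0495])-BT);th=q.as_euler("ZYX")[1]
    if i%2==0:print(round(th,3),l.round(4),clear(l,th))
E
```

```text
[-0.02405067  0.00417842  0.12553613] [3.09274128e-01 8.86606245e-05 8.83930149e-05] [ 6.79390394e-02  3.82838165e-01  1.53584110e+00  6.87578629e-05
  1.22302061e+00 -1.81215485e+00] [-2.52160938 -0.10610994 -2.43192037]
15 x [-0.00299, 1e-05, -0.00469, 1e-05, 0.04999, 0.0]
0.05 [-0.0237  0.0042  0.1225] [ 0.0222 -0.0973  0.1522 -0.1163  0.1732]
0.15 [-0.0236  0.0042  0.1164] [ 0.0204 -0.0938  0.1533 -0.1106  0.1761]
0.25 [-0.024   0.0042  0.1103] [ 0.0187 -0.0902  0.154  -0.1047  0.1783]
0.35 [-0.025   0.0042  0.1042] [ 0.017  -0.0866  0.1544 -0.0985  0.18  ]
0.45 [-0.0267  0.0042  0.0983] [ 0.0153 -0.0829  0.1544 -0.0922  0.1811]
0.55 [-0.0289  0.0042  0.0926] [ 0.0135 -0.0793  0.154  -0.0859  0.1815]
0.65 [-0.0317  0.0042  0.0872] [ 0.0115 -0.0757  0.1532 -0.0795  0.1813]
0.75 [-0.035   0.0042  0.082 ] [ 0.0093 -0.0722  0.1521 -0.0732  0.1804]
```

Units first: shifts go in shares of 50 mm and turns go in shares of pi rad. So -0.0047 m is -0.094, -0.003 m is -0.06, 0.05 rad / 3.1416 = 0.0159.

```bash
echo '{"dx": [-0.03,-0.06,-0.06,-0.06,-0.06,-0.06],"dy": [0,0,0,0,0,0],"dz": [-0.046,-0.094,-0.094,-0.094,-0.094,-0.094],"rx": [0,0,0,0,0,0],"ry": [0.008,0.0159,0.0159,0.0159,0.0159,0.0159],"rz": [0,0,0,0,0,0]}' | python3 shift.py
echo '{"dx": [-0.06,-0.06,-0.06,-0.06,-0.06,-0.06,-0.06,-0.06,-0.06,-0.03],"dy": [0,0,0,0,0,0,0,0,0,0],"dz": [-0.094,-0.094,-0.094,-0.094,-0.094,-0.094,-0.094,-0.094,-0.094,-0.046],"rx": [0,0,0,0,0,0,0,0,0,0],"ry": [0.0159,0.0159,0.0159,0.0159,0.0159,0.0159,0.0159,0.0159,0.0159,0.008],"rz": [0,0,0,0,0,0,0,0,0,0]}' | python3 shift.py
echo '{"dx": [0,0,0,0,0,0,0,0],"dy": [0,0,0,0,0,0,0,0],"dz": [0,0,0,0,0,0,0,0],"rx": [0,0,0,0,0,0,0,0],"ry": [0,0,0,0,0,0,0,0],"rz": [0,0,0,0,0,0,0,0]}' | python3 shift.py
python3 - <<'E'
from tip import *
from station import ctrl, optics, job, telemetry; import cv2
lip,e,o=state();print(lip,e,o["qpos"],o["force"],clear(lip,e[1]))
b=[optics.camera(n)['pixels'] for n in('top','scene')]
cv2.imwrite('pics/g5.png',cv2.resize(np.hstack([b[0][60:260,160:360],b[1][150:350,220:420]]),None,fx=2,fy=2,interpolation=2))
E
```

```text
time_s: 13.3
ee_pos: [0.5801, 0.0808, 0.1992]
eef_rot: [-3.141, -0.276, -2.833]
force: [-1.8, -0.0, -1.8]
grip_width: 0.0235
grip_force: 55.0
time_s: 14.3
ee_pos: [0.6238, 0.0948, 0.2241]
eef_rot: [3.142, -0.751, -2.832]
force: [-1.1, -1.2, -1.6]
grip_width: 0.0238
grip_force: 55.0
time_s: 15.1
ee_pos: [0.6233, 0.0946, 0.2246]
eef_rot: [-3.142, -0.75, -2.832]
force: [-0.6, -0.2, -1.5]
grip_width: 0.0236
grip_force: 55.0
[-0.03460056  0.00401269  0.08205315] [ 3.09193496e-01  7.49839017e-01 -2.64185702e-05] [ 0.13832829  0.97517286  0.62189624 -0.15349504  2.28119523 -1.79695512] [-0.58275396 -0.22625281 -1.49465522] [ 0.0097 -0.0718  0.1522 -0.0728  0.1805]
```

View pics/g5.png

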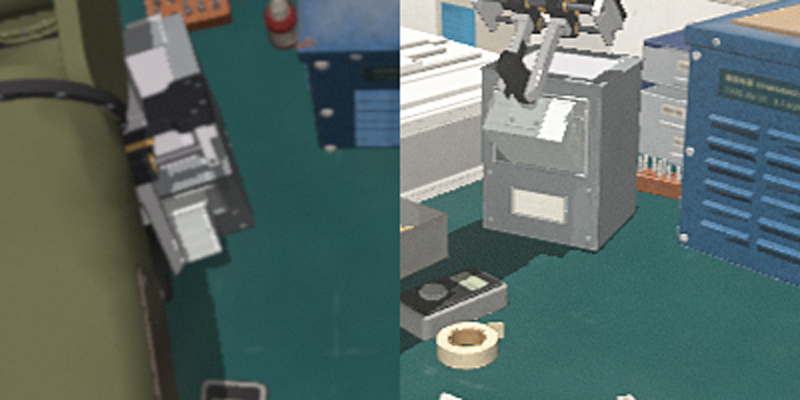

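The scoop is tipped 0.75 rad in the port at low force. The view shows only its rear wall, at left crop (190,235). I'll tip a little further (0.88) with a jolt to be sure, then pull out along the scoop's own axis.

```bash
python3 - <<'E'
from tip import *
lip,e,o=state()
p,r=scoop2tcp(-.042,.082,.88,lip[1],e[0]);rows(p,r,4)
E
```

```text
4 x [-0.0004, 2e-05, -0.00373, 1e-05, 0.03249, 0.0]
```

In the tool's units: -0.004 m is -0.08, -0.0037 m is -0.074, 0.0325 rad / 3.1416 = 0.0103.

```bash
echo '{"dx": [0,0,0,0,0,0.08,-0.08,0.08,-0.08,0],"dy": [0,0,0,0,0,0,0,0,0,0],"dz": [-0.074,-0.074,-0.074,-0.074,0,0,0,0,0,0],"rx": [0,0,0,0,0,0,0,0,0,0],"ry": [0.0103,0.0103,0.0103,0.0103,0,0,0,0,0,0],"rz": [0,0,0,0,0,0,0,0,0,0]}' | python3 shift.py
echo '{"dx": [0,0,0,0,0],"dy": [0,0,0,0,0],"dz": [0,0,0,0,0],"rx": [0,0,0,0,0],"ry": [0,0,0,0,0],"rz": [0,0,0,0,0]}' | python3 shift.py
python3 -c "
from tip import *
lip,e,o=state();print(lip,e,o['force'],clear(lip,e[1]))"
echo '{"dx": [0.08,0.12,0.12,0.12,0.12,0.12,0.12,0.12,0.12,0.12],"dy": [0,0,0,0,0,0,0,0,0,0],"dz": [0,0,0,0,0,0,0,0,0,0],"rx": [0,0,0,0,0,0,0,0,0,0],"ry": [0,0,0,0,0,0,0,0,0,0],"rz": [0,0,0,0,0,0,0,0,0,0]}' | python3 shift.py
echo '{"dx": [0.12,0.12,0.12,0.12,0.12,0.12,0.12,0],"dy": [0,0,0,0,0,0,0,0],"dz": [0,0,0,0,0,0,0,0],"rx": [0,0,0,0,0,0,0,0],"ry": [0,0,0,0,0,0,0,0],"rz": [0,0,0,0,0,0,0,0]}' | python3 shift.py
python3 - <<'E'
from tip import *
lip,e,o=state();print(lip,e,o["force"])
# move back 160 mm more from the panel, level, lip y kept
p,r=scoop2tcp(-.16,.16,0,lip[1],e[0]);rows(p,r,18);print(p)
E
```

```text
time_s: 16.2
ee_pos: [0.6335, 0.0979, 0.2347]
eef_rot: [3.142, -0.88, -2.832]
force: [-0.8, -0.0, -1.2]
grip_width: 0.0236
grip_force: 55.0
time_s: 16.7
ee_pos: [0.6335, 0.0978, 0.2348]
eef_rot: [-3.142, -0.88, -2.832]
force: [-1.0, -1.0, -2.1]
grip_width: 0.0238
grip_force: 55.0
[-0.04317115  0.00389315  0.083032  ] [ 3.09147539e-01  8.79967909e-01 -7.15522936e-05] [-1.02876981 -0.95902977 -2.14335227] [ 0.0094 -0.0709  0.1574 -0.0682  0.1856]
time_s: 17.7
ee_pos: [0.5979, 0.0865, 0.28]
eef_rot: [3.142, -0.88, -2.832]
force: [0.1, -0.1, -1.7]
grip_width: 0.0236
grip_force: 55.0
time_s: 18.5
ee_pos: [0.5725, 0.0784, 0.3129]
eef_rot: [-3.141, -0.879, -2.833]
force: [0.3, 0.0, -0.8]
grip_width: 0.0238
grip_force: 55.0
[-0.10699738  0.00329607  0.16116749] [ 3.08859937e-01  8.78809328e-01 -3.87460030e-04] [ 0.25871088  0.02421547 -0.80717282]
18 x [0.00492, 3e-05, 0.00909, -2e-05, -0.04882, 1e-05]
[0.43175391 0.03394588 0.2095    ]
```

In the tool's units: 0.009 m is 0.18, 0.005 m is 0.1, -0.049 rad / 3.1416 = -0.0156.

```bash
echo '{"dx": [0.1,0.1,0.1,0.1,0.1,0.1,0.1,0.1,0.1],"dy": [0,0,0,0,0,0,0,0,0],"dz": [0.18,0.18,0.18,0.18,0.18,0.18,0.18,0.18,0.18],"rx": [0,0,0,0,0,0,0,0,0],"ry": [-0.0156,-0.0156,-0.0156,-0.0156,-0.0156,-0.0156,-0.0156,-0.0156,-0.0156],"rz": [0,0,0,0,0,0,0,0,0]}' | python3 shift.py
echo '{"dx": [0.1,0.1,0.1,0.1,0.1,0.1,0.1,0.1,0.1,0],"dy": [0,0,0,0,0,0,0,0,0,0],"dz": [0.18,0.18,0.18,0.18,0.18,0.18,0.18,0.18,0.18,0],"rx": [0,0,0,0,0,0,0,0,0,0],"ry": [-0.0156,-0.0156,-0.0156,-0.0156,-0.0156,-0.0156,-0.0156,-0.0156,-0.015,0],"rz": [0,0,0,0,0,0,0,0,0,0]}' | python3 shift.py
python3 - <<'E'
from tip import *
from station import ctrl, optics, job, telemetry; import cv2
lip,e,o=state();print(lip,e,o["ee_pos"],o["force"])
b=[optics.camera(n)['pixels'] for n in('top','scene')]
cv2.imwrite('pics/g6.png',cv2.resize(np.hstack([b[0][60:260,160:360],b[1][150:350,220:420]]),None,fx=2,fy=2,interpolation=2))
E
```

```text
time_s: 19.4
ee_pos: [0.491, 0.0524, 0.2777]
eef_rot: [-3.142, -0.437, -2.832]
force: [0.3, 0.6, -1.2]
grip_width: 0.0236
grip_force: 55.0
time_s: 20.4
ee_pos: [0.4306, 0.0332, 0.21]
eef_rot: [3.141, -0.001, -2.833]
force: [0.5, -0.7, 0.0]
grip_width: 0.0239
grip_force: 55.0
[-0.16135397  0.0029412   0.16045602] [0.30880728 0.00057533 0.00037871] [0.43059564 0.03320537 0.21004576] [ 0.50328699 -0.6983573   0.02125858]
```

View pics/g6.png

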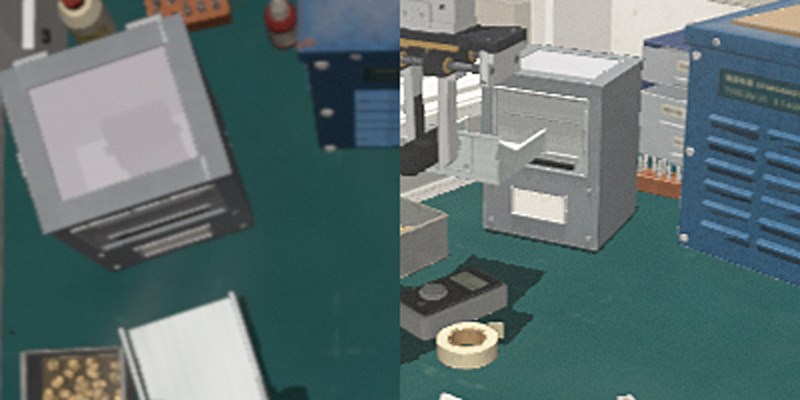

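The pan is empty (left crop (195,350)) and the flap is shut. I'll take the scoop back to its original free spot and set it down there.

In the tool's units: 0.05 rad / 3.1416 = 0.0159.

```bash
echo '{"dx": [0,0,0,0,0,0,0,0,0,0],"dy": [0,0,0,0,0,0,0,0,0,0],"dz": [0,0,0,0,0,0,0,0,0,0],"rx": [0,0,0,0,0,0,0,0,0,0],"ry": [0,0,0,0,0,0,0,0,0,0],"rz": [0.0159,0.0318,0.0318,0.0318,0.0318,0.0318,0.0318,0.0191,0.014,0]}' | python3 shift.py
python3 -c "
from tip import *
rows([.557,-.1161,.210],[np.pi,0,2.696],9)"
```

```text
time_s: 21.5
ee_pos: [0.4323, 0.0335, 0.211]
eef_rot: [-3.141, -0.0, 2.696]
force: [-0.4, -0.6, -1.4]
grip_width: 0.0237
grip_force: 55.0
9 x [-0.01967, -0.00903, 0.0001, -6e-05, -5e-05, 4e-05]
```

In the tool's units: -0.0197 m is -0.394, -0.009 m is -0.18.

```bash
echo '{"dx": [-0.394,-0.394,-0.394,-0.394,-0.394,-0.394,-0.394,-0.394,-0.394,0],"dy": [-0.18,-0.18,-0.18,-0.18,-0.18,-0.18,-0.18,-0.18,-0.18,0],"dz": [0,0,0,0,0,0,0,0,0,0],"rx": [0,0,0,0,0,0,0,0,0,0],"ry": [0,0,0,0,0,0,0,0,0,0],"rz": [0,0,0,0,0,0,0,0,0,0]}' | python3 shift.py
echo '{"dx": [0,0,0,0,0,0,0,0,0,0],"dy": [0,0,0,0,0,0,0,0,0,0],"dz": [0.4,0.4,0.4,0.4,0.4,0.4,0.3,0.2,0,0],"rx": [0,0,0,0,0,0,0,0,0,0],"ry": [0,0,0,0,0,0,0,0,0,0],"rz": [0,0,0,0,0,0,0,0,0,0]}' | python3 shift.py
```

```text
time_s: 22.5
ee_pos: [0.558, -0.1174, 0.2101]
eef_rot: [-3.141, -0.001, 2.697]
force: [-0.0, -0.2, -0.9]
grip_width: 0.0233
grip_force: 55.0
time_s: 23.5
ee_pos: [0.5573, -0.116, 0.0662]
eef_rot: [3.142, 0.001, 2.697]
force: [0.7, -0.5, -1.1]
grip_width: 0.0235
grip_force: 55.0
```

In the tool's units: 0.004 m is 0.08, 0.003 m is 0.06.

```bash
echo '{"dx": [0,0,0,0,0,0,0],"dy": [0,0,0,0,0,0,0],"dz": [0.08,0.08,0.06,0.04,0.02,0.02,0],"rx": [0,0,0,0,0,0,0],"ry": [0,0,0,0,0,0,0],"rz": [0,0,0,0,0,0,0]}' | python3 shift.py
echo '{"dx": [0,0,0,0],"dy": [0,0,0,0],"dz": [0.02,0.02,0,0],"rx": [0,0,0,0],"ry": [0,0,0,0],"rz": [0,0,0,0]}' | python3 shift.py
```

```text
time_s: 24.2
ee_pos: [0.5569, -0.116, 0.0505]
eef_rot: [-3.142, -0.0, 2.697]
force: [-0.6, 0.3, -1.6]
grip_width: 0.0237
grip_force: 55.0
time_s: 24.6
ee_pos: [0.5573, -0.1161, 0.0493]
eef_rot: [3.141, 0.001, 2.697]
force: [-0.6, 1.1, 6.1]
grip_width: 0.0235
grip_force: 55.0
```

Contact with the bench (6 N). Release, then withdraw upward.

In the tool's units: 0.04 m is 0.8, -0.03 m is -0.6.

```bash
echo '{"dx": [0,0,0,0,0,0,0,0],"dy": [0,0,0,0,0,0,0,0],"dz": [0,0,0,0,0,0,0,0],"rx": [0,0,0,0,0,0,0,0],"ry": [0,0,0,0,0,0,0,0],"rz": [0,0,0,0,0,0,0,0]}' | python3 shift.py 0.094
echo '{"dx": [0,0,0,0,0,0.6,0.8,0.8,0.6,0],"dy": [0,0,0,0,0,0,0,0,0,0],"dz": [-0.1,-0.3,-0.5,-0.6,-0.6,-0.4,0,0,0,0],"rx": [0,0,0,0,0,0,0,0,0,0],"ry": [0,0,0,0,0,0,0,0,0,0],"rz": [0,0,0,0,0,0,0,0,0,0]}' | python3 shift.py
python3 - <<'E'
from station import ctrl, optics, job, telemetry; import cv2,numpy as np
b=[optics.camera(n)['pixels'] for n in('top','scene')]
cv2.imwrite('pics/g7.png',np.hstack([b[0][50:350,150:450],b[1][150:450,150:450]]))
E
```

```text
time_s: 25.4
ee_pos: [0.5569, -0.116, 0.0486]
eef_rot: [-3.142, -0.0, 2.697]
force: [1.2, 0.0, 0.2]
grip_width: 0.0841
grip_force: 0.0
time_s: 26.4
ee_pos: [0.4286, -0.0547, 0.175]
eef_rot: [3.141, 0.001, 2.698]
force: [0.1, -0.2, 0.3]
grip_width: 0.0943
grip_force: 0.0
```

View pics/g7.png

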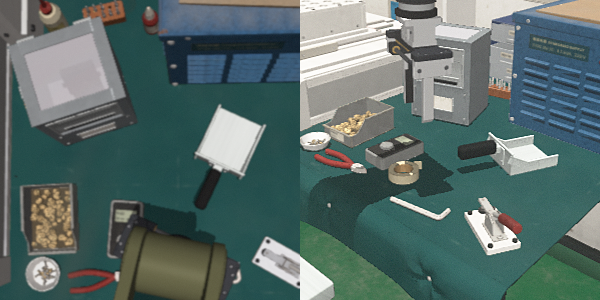

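The empty scoop stands upright at left crop (225,150), the flap was seen shut after withdrawal, and the bystanders are in place.

```bash
python3 -c "
from station import ctrl, optics, job, telemetry; print(job.hand_in())"
```

```text
the job is handed in; nothing more can be done
None
```

I tipped the housings into the reject box, drew the scoop out with the flap falling shut, stood the empty scoop upright on the bench and handed the job in at about 26 s. No verdict came back, and I inferred the housings are in the box from the empty pan rather than seeing them inside.

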